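Cap check of scent-oil bottles before the next pour

ROBOT

A 6-joint arm with a two-finger parallel gripper is mounted at the origin on the work surface. World frame = base frame: x ahead of the robot, y to its left, z up, the work surface at z = 0. Lengths are in m, angles in rad, forces in N, time in s.
With the tool pointing down it reaches from about 0.35 to 0.775 m from the base axis. Payload 7.3 kg.
Tool frame: the origin (TCP) lies midway between the tips of the shut fingers; the grasp point (between the pads) lies 19 mm behind it (robot.grip_depth is the z of the grasp point in the tool frame, in m); z points along the fingers, y is the line along which they close (so a half turn about z gives the same grasp; the last joint's range is limited). The gripper opens to 92 mm and grips with 3 to 60 N. Pads are 19 mm wide; open, the fingers measure 130 mm over their backs; the gripper's body (75 mm by 190 mm) begins 47 mm behind the grasp point.
Start: joints at [1.152, 0.342, 1.524, -0, 1.275, -0.146], TCP at [0.141, 0.506, 0.227] pointing down, gripper open.
Joint ranges: [-2.53, 2.53], [-0.77, 2.02], [0.04, 2.7], [-1, 4.14], [0.28, 2.66], [-3.11, 3.11]. Speed limits (rad/s): [2.57, 2.57, 3.14, 3.14, 3.14, 3.14].

INTERFACE

Orientations are given as [roll, pitch, yaw] about the fixed x, y, z axes, in that order (R = Rz(yaw) Ry(pitch) Rx(roll)).
In Python, from cell import robot, viewer gives the robot as it stands.
- The arm moves only by the tool step_arm, never from a script. Its argument "increments" is a list of rows, each an object with "delta_pos": the shift along the tool's x, y, z in cm, a list of three; "dr": the turn, a rotation vector about the tool's x, y, z in degrees, a list of three; "fingers": the closure, from -1 (fully open) to 1 (shut), so that 0 is half open. In form: [{"delta_pos": [tx, ty, tz], "dr": [wx, wy, wz], "fingers": fingers}, ...]. A call has exactly 5 rows; each row is the pose to reach, as a shift and turn from the pose commanded when the call began, along the tool's axes at that moment; what a row does not reach only later rows make up. A row lasts 1/8 s, in which the tool goes at most 62.5 mm and 10.7 degrees, less where a joint would pass 70% of its speed; a pose out of reach is approached as far as the arm can. A call with a gripper value outside its range is refused whole. The fingers move at their own pace and stop on an object; "newtons" is the grip in N (left out, the last holds). Time passes only in rows, so rows that repeat a pose let the fingers close, or fill a call up. It gives the time, the measured TCP pose, the force, the opening and the grip force at its end, in the units of the state.
- robot.observe(): the state, without advancing time (a new reading comes with each control period).
- viewer.read_camera(name): name is "scene" or "top" or "wrist"; returns the picture (400x640x3 uint8, red, green, blue); there is no depth.
- viewer.camera_params(name): a dict with "K" (3x3 intrinsics, pixels), "T" (4x4, takes a point from camera to world coordinates). Camera axes: x right, y down, z forward; pixel columns grow to the right and rows downward; lengths in m; the calibration is good to about 2 mm. A picture is of the moment at which its call begins: read the wrist's pose just before it. camera_params takes no time and is no camera call; for the wrist camera it gives the pose at the moment of the call.
- robot.hand_in(): hands the job in; it is judged then, once.
The state is a dict: "time": time; "qpos": joint angles; "qvel": joint speeds; "joint_efforts": joint torques, N m; "tool_pos": TCP position; "tool_rot": TCP orientation; "contact_force": force on the tool from outside, world axes, zero at the start; "torque": the same for the moment, N m; "opening": finger opening in m; "grip_force": force on a finger pad.
Only numpy, scipy, OpenCV 4.12 (cv2) and the standard library are available. Lean on these libraries where they do the work, as an engineer would, in place of code of your own. Each camera call takes 0.05 s, during which the arm holds its last target. There are 200 camera calls.

TASK

Two of the four square oil bottles in the carrier have loose caps, which shows only on test-twisting them in their pockets. Leave each loose cap turned by an eighth of a turn or more and stand its bottle upright on the floor of the aluminium rework tray; the tight bottles stay in their pockets. Only then slide the plywood tally from its rack fully home into the carrier's slot, to mark it as checked; tip no bottle over and leave everything else where it is.

Things in the scene. Friction and masses are not known exactly. Their poses are not given: they have to be found in the camera images.
- cap_a (a point): Round black screw cap of bottle A, dia 38, 27 tall; the point is its centre, 114 above the bottle's underside. A white bar 34 x 6 moulded across its top lies along the point's x, which turns with the cap. A loose cap spins either way against 0.03 N m (its bottle swings freely when hung from it); a tight one hardly gives. Caps never come off; bottles may be lifted by them.
- lid_a (a joint): Angle of cap A on its bottle, rad, counter-clockwise from above positive; within 0.1 of 0 at the start (bar along the bottle's x) whether loose or tight. A tight cap gives less than 0.2.
- mid_a (a point): Bottle A (same make as the others): square amber body 52 x 52, 84 tall, neck, then the cap; 128 tall in all, 0.2 to 0.4 kg. The point is on its axis, 64 above its underside; its x and y axes run square to the sides. Starts upright in one of the carrier's pockets.
- cap_b (a point): Round black screw cap of bottle B, dia 38, 27 tall; the point is its centre, 114 above the bottle's underside. A white bar 34 x 6 moulded across its top lies along the point's x, which turns with the cap. A loose cap spins either way against 0.03 N m (its bottle swings freely when hung from it); a tight one hardly gives. Caps never come off; bottles may be lifted by them.
- lid_b (a joint): Angle of cap B on its bottle, rad, counter-clockwise from above positive; within 0.1 of 0 at the start (bar along the bottle's x) whether loose or tight. A tight cap gives less than 0.2.
- mid_b (a point): Bottle B (same make as the others): square amber body 52 x 52, 84 tall, neck, then the cap; 128 tall in all, 0.2 to 0.4 kg. The point is on its axis, 64 above its underside; its x and y axes run square to the sides. Starts upright in one of the carrier's pockets.
- cap_c (a point): Round black screw cap of bottle C, dia 38, 27 tall; the point is its centre, 114 above the bottle's underside. A white bar 34 x 6 moulded across its top lies along the point's x, which turns with the cap. A loose cap spins either way against 0.03 N m (its bottle swings freely when hung from it); a tight one hardly gives. Caps never come off; bottles may be lifted by them.
- lid_c (a joint): Angle of cap C on its bottle, rad, counter-clockwise from above positive; within 0.1 of 0 at the start (bar along the bottle's x) whether loose or tight. A tight cap gives less than 0.2.
- mid_c (a point): Bottle C (same make as the others): square amber body 52 x 52, 84 tall, neck, then the cap; 128 tall in all, 0.2 to 0.4 kg. The point is on its axis, 64 above its underside; its x and y axes run square to the sides. Starts upright in one of the carrier's pockets.
- cap_d (a point): Round black screw cap of bottle D, dia 38, 27 tall; the point is its centre, 114 above the bottle's underside. A white bar 34 x 6 moulded across its top lies along the point's x, which turns with the cap. A loose cap spins either way against 0.03 N m (its bottle swings freely when hung from it); a tight one hardly gives. Caps never come off; bottles may be lifted by them.
- lid_d (a joint): Angle of cap D on its bottle, rad, counter-clockwise from above positive; within 0.1 of 0 at the start (bar along the bottle's x) whether loose or tight. A tight cap gives less than 0.2.
- mid_d (a point): Bottle D (same make as the others): square amber body 52 x 52, 84 tall, neck, then the cap; 128 tall in all, 0.2 to 0.4 kg. The point is on its axis, 64 above its underside; its x and y axes run square to the sides. Starts upright in one of the carrier's pockets.
- carrier: Grey carrier fixed to the table, 190 (x) by 236 (y), 42 tall; origin under its centre. Six square pockets 55 wide, 34 deep (floor 8 above the table) at x = -55 or 21 and y = -76, 0 or 76 in its frame: four bottles, a candle tin and a small candle jar, any in any pocket. A pocket lets a bottle turn only a few degrees.
- slot (a point): Centre of the mouth of the card slot in the carrier's top face (x = 80, y = 0, z = 42 in the carrier's frame; same axes as the carrier). Slot 65 long along its y, 11.5 wide along its x, 34 deep, small chamfer.
- tray: Aluminium rework tray fixed to the table, outside 130 (x) by 260 (y), 30 tall, walls and floor 5 thick; origin under its centre. A candle tin stands near its middle (up to 18 off along y); the two ends are free, each with room for one bottle at any yaw.
- tally_mid (a point): Plywood tally: flat upright panel 60 wide (along its x), 8 thick (along its y), 110 tall (along its z), 60 g; the point is its centre. Starts upright in the rack, its underside 10 above the table and its upper 75 exposed. Either face may go either way.
- rack: Wooden tally rack fixed to the table between carrier and tray, 90 (x) by 34 (y), 45 tall, with a slot 63 by 11, 35 deep that holds the tally, long side along its x; origin under its centre.
- tin_carrier: bystander: small candle tin, dia 51, 45 tall, loose in one of the carrier's pockets; origin under its base
- candle_carrier: bystander: small open amber candle jar, dia 50, 65 tall, loose in one of the pockets; origin under its base
- tin_tray: bystander: candle tin, dia 53, 40 tall, standing near the middle of the tray; origin under its base
- pitcher: bystander: steel pouring pitcher, dia 110, 130 tall, handle reaching 40 out along its +y; origin under its base
- candle_big: bystander: open amber candle jar, dia 80, 90 tall; origin under its base
- candle_mid: bystander: open amber candle jar, dia 72, 80 tall; origin under its base
- wick_spool: bystander: wooden wick spool standing up, dia 60, 47 tall; origin under its base
Not all that is in view belongs to the job. What is meant by the part that bears tally_mid is not orange, and is the smaller of those in its own colour. What is shaped like the part that bears cap_c but blue is not meant.

How it is judged:
On the way, in this order (a step that is already met when the one before it is completed fails the run):
1. two bottles with turned caps stand in the rework tray, the others in their pockets, the tally not yet in the slot (((x of mid_a in the frame of tray between -0.045 and 0.045 m and y of mid_a in the frame of tray between -0.11 and 0.11 m and z of mid_a in the frame of tray below 0.077 m and angle between mid_a's own z axis and vertical below 0.1 rad and (value of joint lid_a above 0.4 rad or value of joint lid_a below -0.4 rad)) or (distance of mid_a from where it was at the start of the episode below 0.012 m and angle between mid_a's own z axis and vertical below 0.1 rad)) and ((x of mid_b in the frame of tray between -0.045 and 0.045 m and y of mid_b in the frame of tray between -0.11 and 0.11 m and z of mid_b in the frame of tray below 0.077 m and angle between mid_b's own z axis and vertical below 0.1 rad and (value of joint lid_b above 0.4 rad or value of joint lid_b below -0.4 rad)) or (distance of mid_b from where it was at the start of the episode below 0.012 m and angle between mid_b's own z axis and vertical below 0.1 rad)) and ((x of mid_c in the frame of tray between -0.045 and 0.045 m and y of mid_c in the frame of tray between -0.11 and 0.11 m and z of mid_c in the frame of tray below 0.077 m and angle between mid_c's own z axis and vertical below 0.1 rad and (value of joint lid_c above 0.4 rad or value of joint lid_c below -0.4 rad)) or (distance of mid_c from where it was at the start of the episode below 0.012 m and angle between mid_c's own z axis and vertical below 0.1 rad)) and ((x of mid_d in the frame of tray between -0.045 and 0.045 m and y of mid_d in the frame of tray between -0.11 and 0.11 m and z of mid_d in the frame of tray below 0.077 m and angle between mid_d's own z axis and vertical below 0.1 rad and (value of joint lid_d above 0.4 rad or value of joint lid_d below -0.4 rad)) or (distance of mid_d from where it was at the start of the episode below 0.012 m and angle between mid_d's own z axis and vertical below 0.1 rad)) and ((x of mid_b in the frame of tray between -0.045 and 0.045 m and y of mid_b in the frame of tray between -0.11 and 0.11 m and z of mid_b in the frame of tray below 0.077 m and angle between mid_b's own z axis and vertical below 0.1 rad) or (x of mid_c in the frame of tray between -0.045 and 0.045 m and y of mid_c in the frame of tray between -0.11 and 0.11 m and z of mid_c in the frame of tray below 0.077 m and angle between mid_c's own z axis and vertical below 0.1 rad) or (x of mid_d in the frame of tray between -0.045 and 0.045 m and y of mid_d in the frame of tray between -0.11 and 0.11 m and z of mid_d in the frame of tray below 0.077 m and angle between mid_d's own z axis and vertical below 0.1 rad)) and ((x of mid_a in the frame of tray between -0.045 and 0.045 m and y of mid_a in the frame of tray between -0.11 and 0.11 m and z of mid_a in the frame of tray below 0.077 m and angle between mid_a's own z axis and vertical below 0.1 rad) or (x of mid_c in the frame of tray between -0.045 and 0.045 m and y of mid_c in the frame of tray between -0.11 and 0.11 m and z of mid_c in the frame of tray below 0.077 m and angle between mid_c's own z axis and vertical below 0.1 rad) or (x of mid_d in the frame of tray between -0.045 and 0.045 m and y of mid_d in the frame of tray between -0.11 and 0.11 m and z of mid_d in the frame of tray below 0.077 m and angle between mid_d's own z axis and vertical below 0.1 rad)) and ((x of mid_a in the frame of tray between -0.045 and 0.045 m and y of mid_a in the frame of tray between -0.11 and 0.11 m and z of mid_a in the frame of tray below 0.077 m and angle between mid_a's own z axis and vertical below 0.1 rad) or (x of mid_b in the frame of tray between -0.045 and 0.045 m and y of mid_b in the frame of tray between -0.11 and 0.11 m and z of mid_b in the frame of tray below 0.077 m and angle between mid_b's own z axis and vertical below 0.1 rad) or (x of mid_d in the frame of tray between -0.045 and 0.045 m and y of mid_d in the frame of tray between -0.11 and 0.11 m and z of mid_d in the frame of tray below 0.077 m and angle between mid_d's own z axis and vertical below 0.1 rad)) and ((x of mid_a in the frame of tray between -0.045 and 0.045 m and y of mid_a in the frame of tray between -0.11 and 0.11 m and z of mid_a in the frame of tray below 0.077 m and angle between mid_a's own z axis and vertical below 0.1 rad) or (x of mid_b in the frame of tray between -0.045 and 0.045 m and y of mid_b in the frame of tray between -0.11 and 0.11 m and z of mid_b in the frame of tray below 0.077 m and angle between mid_b's own z axis and vertical below 0.1 rad) or (x of mid_c in the frame of tray between -0.045 and 0.045 m and y of mid_c in the frame of tray between -0.11 and 0.11 m and z of mid_c in the frame of tray below 0.077 m and angle between mid_c's own z axis and vertical below 0.1 rad)) and not (horizontal distance between tally_mid and slot below 0.008 m and z of tally_mid in the frame of slot below 0.026 m and angle between the x axis of tally_mid and the y axis of carrier, either way round below 0.1 rad and angle between tally_mid's own z axis and vertical below 0.12 rad)), for 0.2 s.
2. the tally is fully home in the carrier's slot (horizontal distance between tally_mid and slot below 0.008 m and z of tally_mid in the frame of slot below 0.026 m and angle between the x axis of tally_mid and the y axis of carrier, either way round below 0.1 rad and angle between tally_mid's own z axis and vertical below 0.12 rad), for 0.2 s.
At the end, for the whole second after the job is handed in: Two bottles, caps turned over 0.4 rad, stand upright on the tray floor inside its walls; the others upright in their pockets (within 12 mm of the start); the tally in the carrier slot, centred within 8 mm, within 5 mm of its bottom, along it within 0.1 rad, upright within 0.12 rad (all of step 2 and ((x of mid_a in the frame of tray between -0.045 and 0.045 m and y of mid_a in the frame of tray between -0.11 and 0.11 m and z of mid_a in the frame of tray below 0.077 m and angle between mid_a's own z axis and vertical below 0.1 rad and (value of joint lid_a above 0.4 rad or value of joint lid_a below -0.4 rad)) or (distance of mid_a from where it was at the start of the episode below 0.012 m and angle between mid_a's own z axis and vertical below 0.1 rad)) and ((x of mid_b in the frame of tray between -0.045 and 0.045 m and y of mid_b in the frame of tray between -0.11 and 0.11 m and z of mid_b in the frame of tray below 0.077 m and angle between mid_b's own z axis and vertical below 0.1 rad and (value of joint lid_b above 0.4 rad or value of joint lid_b below -0.4 rad)) or (distance of mid_b from where it was at the start of the episode below 0.012 m and angle between mid_b's own z axis and vertical below 0.1 rad)) and ((x of mid_c in the frame of tray between -0.045 and 0.045 m and y of mid_c in the frame of tray between -0.11 and 0.11 m and z of mid_c in the frame of tray below 0.077 m and angle between mid_c's own z axis and vertical below 0.1 rad and (value of joint lid_c above 0.4 rad or value of joint lid_c below -0.4 rad)) or (distance of mid_c from where it was at the start of the episode below 0.012 m and angle between mid_c's own z axis and vertical below 0.1 rad)) and ((x of mid_d in the frame of tray between -0.045 and 0.045 m and y of mid_d in the frame of tray between -0.11 and 0.11 m and z of mid_d in the frame of tray below 0.077 m and angle between mid_d's own z axis and vertical below 0.1 rad and (value of joint lid_d above 0.4 rad or value of joint lid_d below -0.4 rad)) or (distance of mid_d from where it was at the start of the episode below 0.012 m and angle between mid_d's own z axis and vertical below 0.1 rad)) and ((x of mid_b in the frame of tray between -0.045 and 0.045 m and y of mid_b in the frame of tray between -0.11 and 0.11 m and z of mid_b in the frame of tray below 0.077 m and angle between mid_b's own z axis and vertical below 0.1 rad) or (x of mid_c in the frame of tray between -0.045 and 0.045 m and y of mid_c in the frame of tray between -0.11 and 0.11 m and z of mid_c in the frame of tray below 0.077 m and angle between mid_c's own z axis and vertical below 0.1 rad) or (x of mid_d in the frame of tray between -0.045 and 0.045 m and y of mid_d in the frame of tray between -0.11 and 0.11 m and z of mid_d in the frame of tray below 0.077 m and angle between mid_d's own z axis and vertical below 0.1 rad)) and ((x of mid_a in the frame of tray between -0.045 and 0.045 m and y of mid_a in the frame of tray between -0.11 and 0.11 m and z of mid_a in the frame of tray below 0.077 m and angle between mid_a's own z axis and vertical below 0.1 rad) or (x of mid_c in the frame of tray between -0.045 and 0.045 m and y of mid_c in the frame of tray between -0.11 and 0.11 m and z of mid_c in the frame of tray below 0.077 m and angle between mid_c's own z axis and vertical below 0.1 rad) or (x of mid_d in the frame of tray between -0.045 and 0.045 m and y of mid_d in the frame of tray between -0.11 and 0.11 m and z of mid_d in the frame of tray below 0.077 m and angle between mid_d's own z axis and vertical below 0.1 rad)) and ((x of mid_a in the frame of tray between -0.045 and 0.045 m and y of mid_a in the frame of tray between -0.11 and 0.11 m and z of mid_a in the frame of tray below 0.077 m and angle between mid_a's own z axis and vertical below 0.1 rad) or (x of mid_b in the frame of tray between -0.045 and 0.045 m and y of mid_b in the frame of tray between -0.11 and 0.11 m and z of mid_b in the frame of tray below 0.077 m and angle between mid_b's own z axis and vertical below 0.1 rad) or (x of mid_d in the frame of tray between -0.045 and 0.045 m and y of mid_d in the frame of tray between -0.11 and 0.11 m and z of mid_d in the frame of tray below 0.077 m and angle between mid_d's own z axis and vertical below 0.1 rad)) and ((x of mid_a in the frame of tray between -0.045 and 0.045 m and y of mid_a in the frame of tray between -0.11 and 0.11 m and z of mid_a in the frame of tray below 0.077 m and angle between mid_a's own z axis and vertical below 0.1 rad) or (x of mid_b in the frame of tray between -0.045 and 0.045 m and y of mid_b in the frame of tray between -0.11 and 0.11 m and z of mid_b in the frame of tray below 0.077 m and angle between mid_b's own z axis and vertical below 0.1 rad) or (x of mid_c in the frame of tray between -0.045 and 0.045 m and y of mid_c in the frame of tray between -0.11 and 0.11 m and z of mid_c in the frame of tray below 0.077 m and angle between mid_c's own z axis and vertical below 0.1 rad))); the robot touches nothing.
It fails at once if a bottle whose cap has not turned (under 0.3 rad) is taken out of its pocket ((distance of mid_a from where it was at the start of the episode above 0.025 m and value of joint lid_a between -0.3 and 0.3 rad) or (distance of mid_b from where it was at the start of the episode above 0.025 m and value of joint lid_b between -0.3 and 0.3 rad) or (distance of mid_c from where it was at the start of the episode above 0.025 m and value of joint lid_c between -0.3 and 0.3 rad) or (distance of mid_d from where it was at the start of the episode above 0.025 m and value of joint lid_d between -0.3 and 0.3 rad)).
It fails at once if a bottle is tipped over (beyond 0.7 rad) (angle between any of mid_a, mid_b, mid_c, mid_d's own z axis and vertical above 0.7 rad).
It fails at once if a bystander is moved by over 25 to 30 mm or tipped beyond 0.5 rad (distance of any of tin_carrier, candle_carrier from where it was at the start of the episode above 0.025 m or distance of any of tin_tray, pitcher, candle_big, wick_spool, candle_mid from where it was at the start of the episode above 0.03 m or angle between any of tin_carrier, candle_carrier, tin_tray, pitcher, candle_big, wick_spool, candle_mid's own z axis and vertical above 0.5 rad).
It also fails if it takes over 72 s, if anything falls off the work surface, if the arm or the gripper's body presses on something with over 40 N, if the wrist force passes 120 N, or if a joint passes its speed limit or range.

## Working session

There is one attempt and no reset: what is moved stays moved. The work goes in short steps, Python scripts to look and compute and a tool call to move; the robot and the scene stay as the last step left them, time stands still between calls to the robot, and variables do not carry over. Pictures are saved under pics/ and viewed, at most 10 in all, crops included, and the job is handed in when it is done.

Besides the shell and the picture viewer there is one more tool, called after "Call:" as name([rows], argument=value, ...), one row to a line, values as JSON. step_arm: Moves the arm, as the interface text tells. Its arguments: {"type":"object","properties":{"increments":{"type":"array"},"newtons":{"type":"number"}},"required":["increments"]}

```bash
mkdir -p pics; ls; python3 - <<'E'
from cell import robot, viewer
import cv2,numpy as np
for n in ("scene","top"):
    im=viewer.read_camera(n); cv2.imwrite(f"pics/{n}0.png",im[:,:,::-1])
    p=viewer.camera_params(n); print(n,np.round(p["K"],1).tolist(),np.round(p["T"],3).tolist())
print(robot.observe(), robot.grip_depth)
E
```

```text
pics
scene [[389.3, 0.0, 313.5], [0.0, 389.3, 204.4], [0.0, 0.0, 1.0]] [[-0.817, 0.351, -0.458, 0.967], [0.577, 0.506, -0.641, 0.694], [0.006, -0.788, -0.616, 0.753], [0.0, 0.0, 0.0, 1.0]]
top [[443.0, 0.0, 323.2], [0.0, 443.0, 200.1], [0.0, 0.0, 1.0]] [[0.03, -0.996, 0.085, 0.385], [-0.999, -0.029, 0.014, 0.024], [-0.012, -0.085, -0.996, 1.477], [0.0, 0.0, 0.0, 1.0]]
{'time': 0.1, 'qpos': array([ 1.15200856e+00,  3.42642379e-01,  1.52488970e+00, -6.94109973e-06,
        1.27542478e+00, -1.45983820e-01]), 'qvel': array([-0.00068655, -0.0036555 , -0.00345238,  0.00146311, -0.00182239,
        0.0012489 ]), 'joint_efforts': array([ 6.09530689e-04, -4.32011354e+01, -2.44689882e+01,  7.18527683e-02,
        5.27181511e-02, -7.04833201e-05]), 'tool_pos': array([0.14127802, 0.50526342, 0.2261311 ]), 'tool_rot': array([-3.14024199e+00, -1.91877908e-04,  2.86879061e+00]), 'contact_force': array([ 0.41352482, -0.15651227,  0.64248648]), 'torque': array([ 0.00046939,  0.0157163 , -0.00694898]), 'grip_force': 0.0, 'opening': 0.09189394862947811} -0.0188
```

View pics/scene0.png

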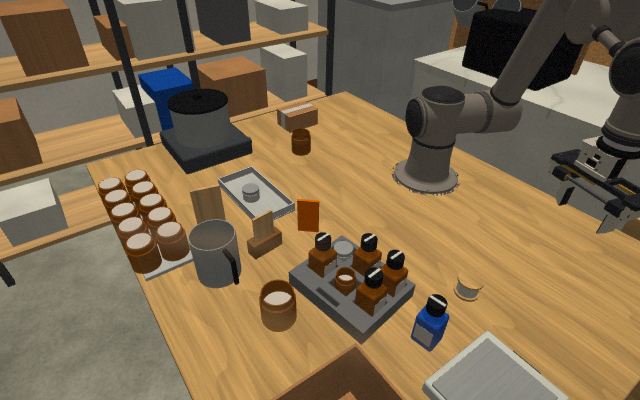

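View pics/top0.png

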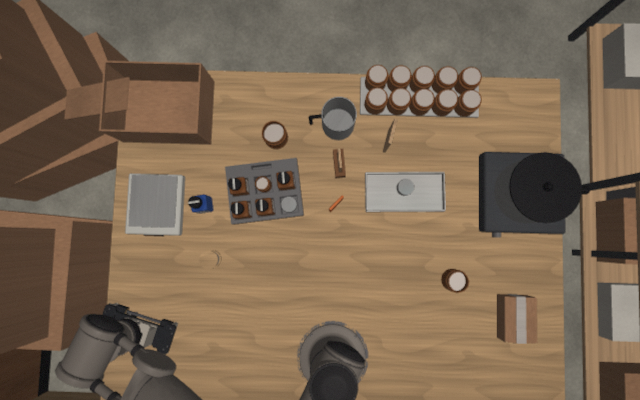

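Scene: the carrier is at top-view (265,190), with caps near (238,184), (286,179), (241,208) and (264,206). The tray is at (405,192) and the rack with its plywood tally at (340,160).

Tally candidates: the panel in the rack at (340,156), the larger plywood panel at (388,137), and the orange card at (336,203). The rack one fits, since it is the smaller plywood panel and not orange.

The blue bottle at (201,203) is a decoy.

```bash
cat > h.py <<'E'
from cell import robot, viewer
import cv2,numpy as np
from scipy.spatial.transform import Rotation as R
def grab(n):
    p=viewer.camera_params(n); im=viewer.read_camera(n); return im,p["K"],p["T"]
def plane(uv,z,K,T):
    uv=np.atleast_2d(np.asarray(uv,float)); d=np.c_[uv,np.ones(len(uv))]@np.linalg.inv(K).T@T[:3,:3].T
    return T[:3,3]+d*((z-T[2,3])/d[:,2])[:,None]
def proj(P,K,T):
    q=(np.atleast_2d(P)-T[:3,3])@T[:3,:3]; q=q@K.T; return q[:,:2]/q[:,2:]
def pose():
    s=robot.observe(); return s,s["tool_pos"],R.from_euler("xyz",s["tool_rot"])
def go(x,y,z,yaw):  # yaw deg, tool down; prints delta (cm, deg) in tool axes
    s,p,r=pose(); g=R.from_euler("xyz",[np.pi,0,np.radians(yaw)])
    print("go",np.round(r.inv().apply(np.array([x,y,z])-p)*100,2),np.round(np.degrees((r.inv()*g).as_rotvec()),1))
def st():
    s=robot.observe(); print("t%.2f"%s["time"],"tcp",np.round(s["tool_pos"],4),"yaw %.2f"%np.degrees(s["tool_rot"][2]),"rp",np.round(s["tool_rot"][:2],3),"F",np.round(s["contact_force"],1),"M",np.round(s["torque"],2),"open %.4f grip %.1f"%(s["opening"],s["grip_force"]),"q",np.round(s["qpos"],2))
E
python3 - <<'E'
from h import *
im=cv2.imread("pics/top0.png");p=viewer.camera_params("top");K,T=p["K"],p["T"]
f=lambda n,uv,z:print(n,np.round(plane(uv,z,K,T),3).tolist())
f("carrier",[(226,166),(297,158),(304,216),(230,223)],.042)
f("caps",[(238,184),(286,179),(241,208),(264,206)],.136)
f("slot",[(261,165)],.042); f("tray",[(366,173),(444,173),(445,211),(366,212)],.03)
f("tallytop",[(338,150),(343,150)],.12); f("rack",[(335,150),(345,150),(345,177),(335,177)],.045)
f("pitcher",[(338,115)],.13);f("candle_big",[(275,133)],.09)
p=viewer.camera_params("wrist");s,t,r=pose();print(p["K"],r.inv().apply(p["T"][:3,3]-t),(r.inv()*R.from_matrix(p["T"][:3,:3])).as_matrix().round(2))
go(.40,.20,.33,180);st()
cv2.imwrite("pics/topcrop.png",cv2.resize(im[100:240,215:455],None,fx=3.3,fy=3.3,interpolation=cv2.INTER_CUBIC))
E
```

```text
carrier [[0.611, 0.366, 0.042], [0.644, 0.134, 0.042], [0.454, 0.105, 0.042], [0.425, 0.344, 0.042]]
caps [[0.542, 0.304, 0.136], [0.561, 0.158, 0.136], [0.469, 0.292, 0.136], [0.477, 0.222, 0.136]]
slot [[0.618, 0.251, 0.042]]
tray [[0.603, -0.094, 0.03], [0.61, -0.35, 0.03], [0.485, -0.354, 0.03], [0.474, -0.097, 0.03]]
tallytop [[0.659, 0.002, 0.12], [0.659, -0.014, 0.12]]
rack [[0.673, 0.01, 0.045], [0.674, -0.022, 0.045], [0.585, -0.025, 0.045], [0.584, 0.008, 0.045]]
pitcher [[0.767, 0.005, 0.13]]
candle_big [[0.714, 0.203, 0.09]]
[[330.66333506   0.         317.80406048]
 [  0.         330.66333506 195.64524426]
 [  0.           0.           1.        ]] [ 0.07029707  0.00149929 -0.15892052] [[-0.   -0.96 -0.26]
 [ 1.   -0.   -0.  ]
 [ 0.   -0.26  0.96]]
go [-33.14 -22.44 -10.36] [ -0.1  -0.  -15.6]
t0.10 tcp [0.1413 0.5053 0.2261] yaw 164.37 rp [-3.14 -0.  ] F [ 0.4 -0.2  0.6] M [ 0.    0.02 -0.01] open 0.0919 grip 0.0 q [ 1.15  0.34  1.52 -0.    1.28 -0.15]
```

View pics/topcrop.png

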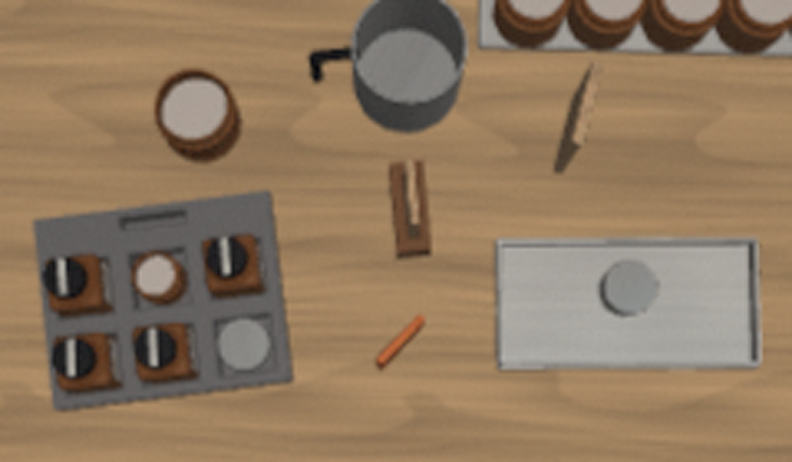

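The rack panel at crop (412,195) is the smaller plywood one, so it is the tally. The large panel is at crop (580,110). Now I'll look at the carrier from near.

Call:
step_arm([
  {"delta_pos": [-5,-1.6,-3],"dr": [0,0,-3],"fingers": -0.35},
  {"delta_pos": [-10,-3.3,-6],"dr": [0,0,-6],"fingers": -0.35},
  {"delta_pos": [-15.5,-5.2,-9],"dr": [0,0,-9],"fingers": -0.35},
  {"delta_pos": [-21,-7,-10],"dr": [0,0,-12],"fingers": -0.35},
  {"delta_pos": [-26.5,-8.9,-10],"dr": [0,0,-15.6],"fingers": -0.35},
])

```text
time: 0.72
tool_pos: [0.3743, 0.3474, 0.3277]
tool_rot: [3.14, 0.002, -3.14]
contact_force: [1.0, 0.4, -0.7]
opening: 0.0618
grip_force: 0.0
```

Call:
step_arm([
  {"delta_pos": [-5,-0.5,0],"dr": [0,0,0],"fingers": -0.35},
  {"delta_pos": [-10,-1,0],"dr": [0,0,0],"fingers": -0.35},
  {"delta_pos": [-14,-1,0],"dr": [0,0,0],"fingers": -0.35},
  {"delta_pos": [-17,-1.2,0],"dr": [0,0,0],"fingers": -0.35},
  {"delta_pos": [-17,-1.2,0],"dr": [0,0,0],"fingers": -0.35},
])

```text
time: 1.35
tool_pos: [0.5441, 0.3356, 0.3247]
tool_rot: [-3.14, -0.002, 3.139]
contact_force: [-0.2, 0.0, 0.2]
opening: 0.0623
grip_force: 0.0
```

```bash
python3 - <<'E'
from h import *
st(); im,K,T=grab("wrist"); np.savez("w1.npz",im=im,K=K,T=T); cv2.imwrite("pics/w1.png",im[:,:,::-1])
E
```

```text
t1.35 tcp [0.5441 0.3356 0.3247] yaw 179.85 rp [-3.14e+00 -2.00e-03] F [-0.2  0.   0.2] M [-0.02  0.03 -0.04] open 0.0623 grip 0.0 q [ 0.43  0.52  0.97 -0.    1.65 -1.14]
```

View pics/w1.png

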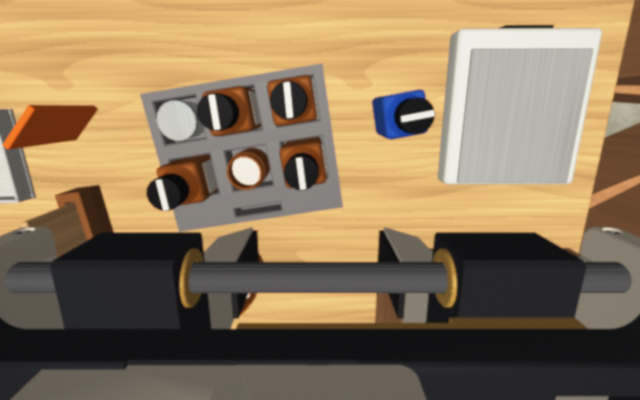

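The wrist view shows the carrier with cap bars at (214,112), (288,99), (165,194) and (301,172). The tin is at (176,120), the candle at (248,168) and the slot at (257,211).

```bash
cat >> h.py <<'E'
def bars(im,K,T,z=.136,exp=None,rad=.02):
    """white bars: for each expected xy, centre and direction(deg mod 180) on plane z"""
    hsv=cv2.cvtColor(im,cv2.COLOR_RGB2HSV); m=((hsv[...,1]<50)&(hsv[...,2]>150)).astype(np.uint8)
    out=[]
    for e in exp:
        c=proj([e[0],e[1],z],K,T)[0]; r=np.linalg.norm(proj([e[0],e[1]+rad,z],K,T)[0]-c)
        k=np.zeros_like(m); cv2.circle(k,tuple(np.round(c).astype(int).tolist()),int(r),1,-1)
        n,l,s,_=cv2.connectedComponentsWithStats(m*k)
        if n<2: out.append((np.nan,)*4); continue
        i=1+np.argmax(s[1:,4]); v,u=np.nonzero(l==i); P=plane(np.c_[u,v],z,K,T)[:,:2]
        (cx,cy),(w,h),a=cv2.minAreaRect((P*1e5).astype(np.float32))
        ww,V=np.linalg.eigh(np.cov((P-P.mean(0)).T)); d=V[:,1]
        out.append((P[:,0].mean(),P[:,1].mean(),np.degrees(np.arctan2(d[1],d[0]))%180,s[i,4]))
    return np.array(out)
E
python3 - <<'E'
from h import *
d=np.load("w1.npz");im,K,T=d["im"],d["K"],d["T"]
print(plane([(214,112),(288,99),(165,194),(301,172)],.136,K,T).round(3).tolist())
b=bars(im,K,T,exp=plane([(214,112),(288,99),(165,194),(301,172)],.136,K,T)[:,:2]);print(b.round(4))
Kc,Tc=(viewer.camera_params("top")[k] for k in "KT")
t=cv2.imread("pics/top0.png")[:,:,::-1]
print("top",bars(t,Kc,Tc,exp=b[:,:2]).round(4))
loc=np.array([[-55,0],[-55,76],[21,-76],[21,76]])/1000.
A=loc-loc.mean(0);B=b[:,:2]-b[:,:2].mean(0)
th=np.arctan2((A[:,0]*B[:,1]-A[:,1]*B[:,0]).sum(),(A*B).sum()); Rm=np.array([[np.cos(th),-np.sin(th)],[np.sin(th),np.cos(th)]])
o=b[:,:2].mean(0)-Rm@loc.mean(0);print("carrier",o,np.degrees(th),"res",(b[:,:2]-(loc@Rm.T+o)).round(4).tolist())
print("slot pred",Rm@[.08,0]+o)
# slot dark region, carrier corners
g=cv2.cvtColor(im,cv2.COLOR_RGB2GRAY); roi=g[195:225,222:295]; v,u=np.nonzero(roi<45); 
P=plane(np.c_[u+222,v+195],.042,K,T)[:,:2];print("slot seen",len(P),P.mean(0),roi.min(),np.median(roi))
(c,w,a)=cv2.minAreaRect((P*1e4).astype(np.float32));print(np.array(c)/1e4,w,a)
print("corners",plane([(141,96),(323,65),(342,208),(178,231)],.042,K,T).round(4).tolist())
E
```

```text
[[0.48, 0.231, 0.136], [0.467, 0.307, 0.136], [0.566, 0.17, 0.136], [0.542, 0.319, 0.136]]
[[4.7910e-01 2.3060e-01 4.8247e+00 2.4900e+02]
 [4.6740e-01 3.0630e-01 4.1711e+00 2.5200e+02]
 [5.6650e-01 1.6660e-01 6.7149e+00 2.0200e+02]
 [5.4350e-01 3.1810e-01 6.6402e+00 2.0700e+02]]
top [[ 0.481   0.2315  2.4073 10.    ]
 [ 0.4669  0.3068  5.4858 10.    ]
 [ 0.5669  0.168   4.4919 11.    ]
 [ 0.5436  0.3186 10.6405 12.    ]]
carrier [0.53380835 0.23918433] 8.728720976854666 res [[-0.0004, -0.0003], [-0.0005, 0.0004], [0.0004, -0.0007], [0.0004, 0.0006]]
slot pred [0.61288179 0.25132483]
slot seen 0 [nan nan] 48 132.0
[0. 0.] (0.0, 0.0) 0.0
corners [[0.4608, 0.1101, 0.042], [0.4243, 0.3432, 0.042], [0.6115, 0.3699, 0.042], [0.6452, 0.1367, 0.042]]<stdin>:15: RuntimeWarning: Mean of empty slice.
  ret = um.true_divide(
```

Call:
step_arm([
  {"delta_pos": [5,-2,6],"dr": [0,0,0],"fingers": -0.35},
  {"delta_pos": [7.65,-2.95,10],"dr": [0,0,0],"fingers": -0.35},
  {"delta_pos": [7.65,-2.95,15],"dr": [0,0,0],"fingers": -0.35},
  {"delta_pos": [7.65,-2.95,20],"dr": [0,0,0],"fingers": -0.35},
  {"delta_pos": [7.65,-2.95,21.9],"dr": [0,0,0],"fingers": -0.35},
], newtons=12)

```text
time: 2.02
tool_pos: [0.4632, 0.3065, 0.1054]
tool_rot: [-3.14, -0.004, -3.141]
contact_force: [-0.9, 0.2, -0.0]
opening: 0.0623
grip_force: 0.0
```

Call:
step_arm([
  {"delta_pos": [0,0,0],"dr": [0,0,0],"fingers": 1},
  {"delta_pos": [0,0,0],"dr": [0,0,0],"fingers": 1},
  {"delta_pos": [0,0,0],"dr": [0,0,0],"fingers": 1},
  {"delta_pos": [0,0,0],"dr": [0,0,7],"fingers": 1},
  {"delta_pos": [0,0,0],"dr": [0,0,14],"fingers": 1},
], newtons=12)

```text
time: 2.65
tool_pos: [0.4666, 0.3072, 0.1091]
tool_rot: [3.14, 0.002, 2.893]
contact_force: [-0.9, -0.3, 2.9]
opening: 0.038
grip_force: 12.0
```

```bash
python3 -c "
from h import *
st()"
```

```text
t2.65 tcp [0.4666 0.3072 0.1091] yaw 165.74 rp [3.14e+00 2.00e-03] F [-0.9 -0.3  2.9] M [-0.03  0.09  0.07] open 0.0380 grip 12.0 q [ 0.45  0.52  1.59  0.    1.03 -0.88]
```

Call:
step_arm([
  {"delta_pos": [0,0,0],"dr": [0,0,9],"fingers": 1},
  {"delta_pos": [0,0,0],"dr": [0,0,18],"fingers": 1},
  {"delta_pos": [0,0,0],"dr": [0,0,27],"fingers": 1},
  {"delta_pos": [0,0,0],"dr": [0,0,36],"fingers": 1},
  {"delta_pos": [0,0,0],"dr": [0,0,44],"fingers": 1},
])

```text
time: 3.28
tool_pos: [0.467, 0.3073, 0.1091]
tool_rot: [3.139, 0.0, 2.124]
contact_force: [1.0, -0.7, 0.9]
opening: 0.0377
grip_force: 12.0
```

```bash
python3 -c "
from h import *
st(); im,K,T=grab('wrist'); cv2.imwrite('pics/w2.png',im[:,:,::-1]); 
t,K,T=grab('top'); cv2.imwrite('pics/t2.png',t[:,:,::-1]); print(bars(t,K,T,exp=[(.479,.231),(.4676,.306),(.566,.167),(.543,.318)]).round(3))"
```

```text
t3.27 tcp [0.467  0.3073 0.1091] yaw 121.70 rp [3.139 0.   ] F [ 1.  -0.7  0.9] M [-0.01 -0.29 -0.02] open 0.0377 grip 12.0 q [ 0.44  0.52  1.59 -0.    1.03 -0.11]
[[ 0.48   0.231  2.407 11.   ]
 [ 0.463  0.292  2.629  3.   ]
 [ 0.566  0.168  6.172 12.   ]
 [ 0.557  0.32     nan  1.   ]]h.py:29: RuntimeWarning: Degrees of freedom <= 0 for slice
  ww,V=np.linalg.eigh(np.cov((P-P.mean(0)).T)); d=V[:,1]
  c *= np.true_divide(1, fact)
  c *= np.true_divide(1, fact)
```

Call:
step_arm([
  {"delta_pos": [0,0,0],"dr": [0,0,0],"fingers": -0.12},
  {"delta_pos": [0,0,0],"dr": [0,0,0],"fingers": -0.12},
  {"delta_pos": [0,0,-3],"dr": [0,0,0],"fingers": -0.12},
  {"delta_pos": [0,0,-6],"dr": [0,0,0],"fingers": -0.35},
  {"delta_pos": [0,0,-8],"dr": [0,0,0],"fingers": -0.35},
])

```text
time: 4.0
tool_pos: [0.4663, 0.3072, 0.1891]
tool_rot: [3.14, 0.0, 2.13]
contact_force: [0.5, 0.2, -0.3]
opening: 0.061
grip_force: 0.0
```

Call:
step_arm([
  {"delta_pos": [-1,2,0],"dr": [0,0,-10.6],"fingers": -0.35},
  {"delta_pos": [-2,4,0],"dr": [0,0,-21.2],"fingers": -0.35},
  {"delta_pos": [-2.5,5.5,0],"dr": [0,0,-31.8],"fingers": -0.35},
  {"delta_pos": [-3.1,7,0],"dr": [0,0,-42.4],"fingers": -0.35},
  {"delta_pos": [-3.1,7,0],"dr": [0,0,-53],"fingers": -0.35},
])

```text
time: 4.62
tool_pos: [0.5427, 0.3177, 0.1872]
tool_rot: [-3.141, -0.0, 3.061]
contact_force: [0.5, -1.1, 0.2]
opening: 0.0619
grip_force: 0.0
```

```bash
python3 -c "
from h import *
st(); im,K,T=grab('wrist'); cv2.imwrite('pics/w3.png',im[:,:,::-1]); E=[(.479,.231),(.4676,.306),(.566,.167),(.543,.318)]
print(proj([e+(.136,) for e in E],K,T).round(0).tolist());print(bars(im,K,T,exp=E).round(3)); go(.543,.3175,.1055,175)"
```

```text
t4.62 tcp [0.5427 0.3177 0.1872] yaw 175.37 rp [-3.141 -0.   ] F [ 0.5 -1.1  0.2] M [ 0.07  0.06 -0.01] open 0.0619 grip 0.0 q [ 0.41  0.56  1.28  0.    1.3  -1.08]
[[169.0, 128.0], [287.0, 99.0], [103.0, 263.0], [316.0, 215.0]]
[[4.80000e-01 2.30000e-01 5.51000e+00 6.97000e+02]
 [4.67000e-01 3.06000e-01 1.26325e+02 7.20000e+02]
 [        nan         nan         nan         nan]
 [5.46000e-01 3.17000e-01 1.33900e+00 6.31000e+02]]
go [-0.09 -0.    8.17] [-0.  -0.   0.8]
```

P2's bar turned from 4° to 126°, which is −58°, so it is loose. Next is P4.

Call:
step_arm([
  {"delta_pos": [-0.1,0,5],"dr": [0,0,0],"fingers": -0.35},
  {"delta_pos": [-0.1,0,8],"dr": [0,0,0],"fingers": -0.35},
  {"delta_pos": [-0.1,0,8],"dr": [0,0,0],"fingers": 1},
  {"delta_pos": [-0.1,0,8],"dr": [0,0,0],"fingers": 1},
  {"delta_pos": [-0.1,0,8],"dr": [0,0,0],"fingers": 1},
], newtons=12)

```text
time: 5.3
tool_pos: [0.5438, 0.318, 0.1096]
tool_rot: [3.14, 0.003, 3.053]
contact_force: [-0.2, -1.1, 0.8]
opening: 0.0376
grip_force: 12.0
```

Call:
step_arm([
  {"delta_pos": [0,0,0],"dr": [0,0,10],"fingers": 1},
  {"delta_pos": [0,0,0],"dr": [0,0,20],"fingers": 1},
  {"delta_pos": [0,0,0],"dr": [0,0,30],"fingers": 1},
  {"delta_pos": [0,0,0],"dr": [0,0,40],"fingers": 1},
  {"delta_pos": [0,0,0],"dr": [0,0,50],"fingers": 1},
])

```text
time: 5.92
tool_pos: [0.5431, 0.3174, 0.1091]
tool_rot: [3.141, 0.001, 2.176]
contact_force: [-1.7, -1.5, 1.1]
opening: 0.0375
grip_force: 12.0
```

```bash
python3 -c "
from h import *
st()"
```

```text
t5.92 tcp [0.5431 0.3174 0.1091] yaw 124.67 rp [3.141e+00 1.000e-03] F [-1.7 -1.5  1.1] M [-0.38  0.22  0.25] open 0.0375 grip 12.0 q [ 0.41  0.63  1.37 -0.    1.13 -0.2 ]
```

Call:
step_arm([
  {"delta_pos": [0,0,0],"dr": [0,0,0],"fingers": -0.12},
  {"delta_pos": [0,0,0],"dr": [0,0,0],"fingers": -0.12},
  {"delta_pos": [0,0,-3],"dr": [0,0,0],"fingers": -0.12},
  {"delta_pos": [0,0,-6],"dr": [0,0,0],"fingers": -0.35},
  {"delta_pos": [0,0,-8],"dr": [0,0,0],"fingers": -0.35},
])

```text
time: 6.55
tool_pos: [0.5434, 0.318, 0.1897]
tool_rot: [3.139, 0.0, 2.184]
contact_force: [-0.1, 0.6, -0.5]
opening: 0.0615
grip_force: 0.0
```

Call:
step_arm([
  {"delta_pos": [-3,-1.5,0],"dr": [0,0,-10],"fingers": -0.35},
  {"delta_pos": [-7,-3.5,0],"dr": [0,0,-20],"fingers": -0.35},
  {"delta_pos": [-11,-5.5,0],"dr": [0,0,-30],"fingers": -0.35},
  {"delta_pos": [-13.6,-6.6,0],"dr": [0,0,-40],"fingers": -0.35},
  {"delta_pos": [-13.6,-6.6,0],"dr": [0,0,-50],"fingers": -0.35},
])

```text
time: 7.18
tool_pos: [0.5675, 0.1662, 0.1881]
tool_rot: [-3.142, 0.001, 3.059]
contact_force: [-0.9, 0.6, 0.3]
opening: 0.062
grip_force: 0.0
```

```bash
python3 -c "
from h import *
st(); im,K,T=grab('wrist'); cv2.imwrite('pics/w4.png',im[:,:,::-1]); E=[(.479,.231),(.4676,.306),(.566,.167),(.543,.318)]
print(proj([e+(.136,) for e in E],K,T).round(0).tolist());print(bars(im,K,T,exp=E).round(3)); go(.566,.167,.1055,175)"
```

```text
t7.17 tcp [0.5675 0.1662 0.1881] yaw 175.28 rp [-3.142e+00  1.000e-03] F [-0.9  0.6  0.3] M [ 0.03 -0.02 -0.02] open 0.0620 grip 0.0 q [ 0.16  0.49  1.39 -0.    1.25 -1.33]
[[412.0, 65.0], [541.0, 33.0], [317.0, 212.0], [548.0, 159.0]]
[[4.78000e-01 2.32000e-01 5.82600e+00 7.76000e+02]
 [4.67000e-01 3.07000e-01 1.26379e+02 8.59000e+02]
 [5.69000e-01 1.67000e-01 1.26800e+00 6.18000e+02]
 [5.42000e-01 3.20000e-01 3.72000e+00 6.30000e+02]]
go [ 0.13 -0.03  8.26] [0.  0.  0.7]
```

P4's bar went from about 6.6° to 3.7°, so it is tight. Next I test P3.

Call:
step_arm([
  {"delta_pos": [0,0,5],"dr": [0,0,0],"fingers": -0.35},
  {"delta_pos": [0,0,8.1],"dr": [0,0,0],"fingers": -0.35},
  {"delta_pos": [0,0,8.1],"dr": [0,0,0],"fingers": 1},
  {"delta_pos": [0,0,8.1],"dr": [0,0,0],"fingers": 1},
  {"delta_pos": [0,0,8.1],"dr": [0,0,0],"fingers": 1},
], newtons=12)

```text
time: 7.85
tool_pos: [0.5678, 0.1685, 0.1086]
tool_rot: [3.141, 0.003, 3.054]
contact_force: [-1.1, -1.9, 2.8]
opening: 0.0377
grip_force: 12.0
```

Call:
step_arm([
  {"delta_pos": [0,0,0],"dr": [0,0,10],"fingers": 1},
  {"delta_pos": [0,0,0],"dr": [0,0,20],"fingers": 1},
  {"delta_pos": [0,0,0],"dr": [0,0,30],"fingers": 1},
  {"delta_pos": [0,0,0],"dr": [0,0,40],"fingers": 1},
  {"delta_pos": [0,0,0],"dr": [0,0,50],"fingers": 1},
])

```text
time: 8.48
tool_pos: [0.5668, 0.1679, 0.108]
tool_rot: [3.142, 0.001, 2.176]
contact_force: [-1.6, -1.9, -0.1]
opening: 0.0377
grip_force: 12.0
```

```bash
python3 -c "
from h import *
st()"
```

```text
t8.47 tcp [0.5668 0.1679 0.108 ] yaw 124.67 rp [3.142e+00 1.000e-03] F [-1.6 -1.9 -0.1] M [-0.42  0.46  0.22] open 0.0377 grip 12.0 q [ 0.16  0.57  1.49 -0.    1.07 -0.45]
```

Call:
step_arm([
  {"delta_pos": [0,0,0],"dr": [0,0,0],"fingers": -0.12},
  {"delta_pos": [0,0,0],"dr": [0,0,0],"fingers": -0.12},
  {"delta_pos": [0,0,-3],"dr": [0,0,0],"fingers": -0.12},
  {"delta_pos": [0,0,-6],"dr": [0,0,0],"fingers": -0.35},
  {"delta_pos": [0,0,-8],"dr": [0,0,0],"fingers": -0.35},
])

```text
time: 9.1
tool_pos: [0.5674, 0.1686, 0.1886]
tool_rot: [3.139, 0.001, 2.184]
contact_force: [0.3, -0.1, -0.4]
opening: 0.0613
grip_force: 0.0
```

```bash
python3 -c "
from h import *
st(); im,K,T=grab('wrist'); cv2.imwrite('pics/w5.png',im[:,:,::-1]); E=[(.566,.167)]
print(proj([e+(.136,) for e in E],K,T).round(0).tolist());print(bars(im,K,T,exp=E).round(3)); go(.479,.2308,.189,175)"
```

```text
t9.10 tcp [0.5674 0.1686 0.1886] yaw 125.12 rp [3.139e+00 1.000e-03] F [ 0.3 -0.1 -0.4] M [-0.02  0.01 -0.01] open 0.0613 grip 0.0 q [ 0.16  0.49  1.39  0.    1.25 -0.45]
[[313.0, 216.0]]
[[5.670e-01 1.670e-01 3.623e+00 5.190e+02]]
go [10.22 -3.75  0.16] [  0.3   0.3 -49.9]
```

Call:
step_arm([
  {"delta_pos": [2.5,-1,0],"dr": [0,0,-10],"fingers": -0.35},
  {"delta_pos": [6,-2,0],"dr": [0,0,-20],"fingers": -0.35},
  {"delta_pos": [9,-3,0],"dr": [0,0,-30],"fingers": -0.35},
  {"delta_pos": [10.2,-3.5,0],"dr": [0,0,-40],"fingers": -0.35},
  {"delta_pos": [10.2,-3.5,0],"dr": [0,0,-50],"fingers": -0.35},
])

```text
time: 9.78
tool_pos: [0.4787, 0.2327, 0.1866]
tool_rot: [3.141, -0.0, 3.063]
contact_force: [-0.2, -0.5, -0.1]
opening: 0.0618
grip_force: 0.0
```

Call:
step_arm([
  {"delta_pos": [0,0,5],"dr": [0,0,0],"fingers": -0.35},
  {"delta_pos": [0,0,8.1],"dr": [0,0,0],"fingers": -0.35},
  {"delta_pos": [0,0,8.1],"dr": [0,0,0],"fingers": 1},
  {"delta_pos": [0,0,8.1],"dr": [0,0,0],"fingers": 1},
  {"delta_pos": [0,0,8.1],"dr": [0,0,0],"fingers": 1},
], newtons=12)

```text
time: 10.4
tool_pos: [0.4806, 0.2321, 0.1073]
tool_rot: [3.141, 0.003, 3.054]
contact_force: [-0.1, -1.8, 0.3]
opening: 0.038
grip_force: 12.0
```

Call:
step_arm([
  {"delta_pos": [0,0,0],"dr": [0,0,10.5],"fingers": 1},
  {"delta_pos": [0,0,0],"dr": [0,0,21],"fingers": 1},
  {"delta_pos": [0,0,0],"dr": [0,0,31.5],"fingers": 1},
  {"delta_pos": [0,0,0],"dr": [0,0,42],"fingers": 1},
  {"delta_pos": [0,0,0],"dr": [0,0,52],"fingers": 1},
])

```text
time: 11.02
tool_pos: [0.4802, 0.2316, 0.1073]
tool_rot: [3.14, 0.001, 2.141]
contact_force: [-1.9, -2.3, 4.3]
opening: 0.0373
grip_force: 12.0
```

```bash
python3 -c "
from h import *
st(); im,K,T=grab('wrist'); E=[(.479,.231)]
print(proj([e+(.136,) for e in E],K,T).round(0).tolist());print(bars(im,K,T,exp=E).round(3))
im,K,T=grab('top');print(bars(im,K,T,exp=[(.566,.167)]).round(3))"
```

```text
t11.03 tcp [0.4802 0.2316 0.1073] yaw 122.67 rp [3.14e+00 1.00e-03] F [-1.9 -2.3  4.3] M [-0.55  0.23 -0.01] open 0.0373 grip 12.0 q [ 0.31  0.48  1.67 -0.    0.99 -0.26]
[[312.0, 275.0]]
[[4.8600e-01 2.1700e-01 2.7406e+01 8.5900e+02]]
[[ 0.566  0.168  2.164 10.   ]]
```

Call:
step_arm([
  {"delta_pos": [0,0,0],"dr": [0,0,0],"fingers": -0.12},
  {"delta_pos": [0,0,0],"dr": [0,0,0],"fingers": -0.12},
  {"delta_pos": [0,0,-3],"dr": [0,0,0],"fingers": -0.12},
  {"delta_pos": [0,0,-6],"dr": [0,0,0],"fingers": -0.35},
  {"delta_pos": [0,0,-8],"dr": [0,0,0],"fingers": -0.35},
])

```text
time: 11.75
tool_pos: [0.48, 0.2322, 0.1871]
tool_rot: [3.14, 0.0, 2.148]
contact_force: [0.8, 0.1, 0.2]
opening: 0.0612
grip_force: 0.0
```

```bash
python3 -c "
from h import *
st(); im,K,T=grab('wrist');print(bars(im,K,T,exp=[(.479,.231)]).round(3)); cv2.imwrite('pics/w6.png',im[:,:,::-1])
go(.4792,.2308,.106,122.7)"
```

```text
t11.75 tcp [0.48   0.2322 0.1871] yaw 123.07 rp [3.14 0.  ] F [0.8 0.1 0.2] M [-0.05  0.06 -0.02] open 0.0612 grip 0.0 q [ 0.31  0.39  1.57  0.    1.18 -0.27]
[[4.80000e-01 2.31000e-01 1.32234e+02 5.34000e+02]]
go [-0.04 -0.3   8.33] [0.3 0.1 0.4]
```

View pics/w6.png

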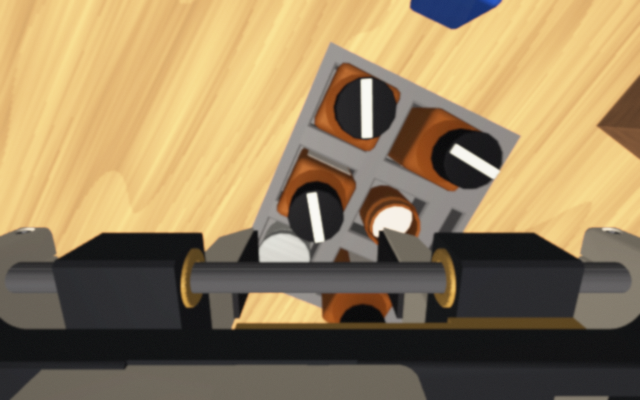

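P1's bar turned from 5° to 132°, so it is loose, and P3 stayed at 4°, so it is tight. The loose pair is P1 and P2. I'll measure the tray, then carry P1.

```bash
python3 - <<'E'
from h import *
p=viewer.camera_params("top");K,T=p["K"],p["T"]
im=cv2.imread("pics/top0.png");hsv=cv2.cvtColor(im,cv2.COLOR_BGR2HSV)
m=((hsv[...,1]<45)&(hsv[...,2]>90)).astype(np.uint8); k=np.zeros_like(m);k[165:220,358:452]=1;m*=k
cs,_=cv2.findContours(m,cv2.RETR_EXTERNAL,cv2.CHAIN_APPROX_NONE);c=max(cs,key=cv2.contourArea)
P=plane(c[:,0],.03,K,T)[:,:2];r=cv2.minAreaRect((P*1000).astype(np.float32));print("tray",r)
print("tin",plane([(215+630/3.3,100+287/3.3)],.045,K,T))
print("rack",plane([(215+390/3.3,100+163/3.3),(215+420/3.3,100+161/3.3),(215+431/3.3,100+250/3.3),(215+397/3.3,100+256/3.3)],.045,K,T).round(3).tolist())
print("tally top",plane([(215+410/3.3,100+163/3.3),(215+415/3.3,100+222/3.3)],.12,K,T).round(3).tolist())
E
```

```text
tray ((545.3365478515625, -222.42401123046875), (128.61968994140625, 260.69891357421875), 1.6789805889129639)
tin [[ 0.55825325 -0.22299814  0.045     ]]
rack [[0.675, 0.016, 0.045], [0.678, -0.013, 0.045], [0.589, -0.027, 0.045], [0.582, 0.007, 0.045]]
tally top [[0.661, -0.002, 0.12], [0.605, -0.008, 0.12]]
```

Call:
step_arm([
  {"delta_pos": [0,-0.2,5],"dr": [0,0,0],"fingers": -0.35},
  {"delta_pos": [0,-0.2,8.1],"dr": [0,0,0],"fingers": -0.35},
  {"delta_pos": [0,-0.2,8.1],"dr": [0,0,0],"fingers": 1},
  {"delta_pos": [0,-0.2,8.1],"dr": [0,0,0],"fingers": 1},
  {"delta_pos": [0,-0.2,8.1],"dr": [0,0,0],"fingers": 1},
], newtons=30)

```text
time: 12.42
tool_pos: [0.479, 0.2311, 0.1061]
tool_rot: [3.139, 0.001, 2.147]
contact_force: [1.2, -0.8, 0.4]
opening: 0.0374
grip_force: 30.0
```

Call:
step_arm([
  {"delta_pos": [0,0,0],"dr": [0,0,0],"fingers": 1},
  {"delta_pos": [0,0,-3],"dr": [0,0,0],"fingers": 1},
  {"delta_pos": [0,0,-7],"dr": [0,0,0],"fingers": 1},
  {"delta_pos": [0,0,-11],"dr": [0,0,0],"fingers": 1},
  {"delta_pos": [0,0,-15],"dr": [0,0,0],"fingers": 1},
])

```text
time: 13.05
tool_pos: [0.4775, 0.2306, 0.256]
tool_rot: [-3.141, -0.0, 2.146]
contact_force: [0.4, 0.8, -3.3]
opening: 0.0375
grip_force: 30.0
```

```bash
python3 -c "
from h import *
st();go(.54,-.139,.25,122)"
```

```text
t13.05 tcp [0.4775 0.2306 0.256 ] yaw 122.98 rp [-3.141 -0.   ] F [ 0.4  0.8 -3.3] M [-0.06 -0.03 -0.  ] open 0.0375 grip 30.0 q [ 0.31  0.33  1.46  0.    1.35 -0.27]
go [-34.41 -14.87   0.6 ] [-0. -0.  1.]
```

Call:
step_arm([
  {"delta_pos": [-2.7,-1.3,0],"dr": [0,0,0],"fingers": 1},
  {"delta_pos": [-7.2,-3.4,0],"dr": [0,0,1],"fingers": 1},
  {"delta_pos": [-12.5,-6,0],"dr": [0,0,3],"fingers": 1},
  {"delta_pos": [-18,-8.6,0],"dr": [0,0,5],"fingers": 1},
  {"delta_pos": [-23.5,-11.2,0],"dr": [0,0,7],"fingers": 1},
])

```text
time: 13.68
tool_pos: [0.5116, -0.0291, 0.2548]
tool_rot: [3.141, -0.0, 2.023]
contact_force: [0.7, 0.4, -2.6]
opening: 0.0378
grip_force: 30.0
```

```bash
python3 -c "
from h import *
st();go(.548,-.308,.19,116)"
```

```text
t13.68 tcp [ 0.5116 -0.0291  0.2548] yaw 115.92 rp [ 3.141 -0.   ] F [ 0.7  0.4 -2.6] M [-0.12 -0.04 -0.01] open 0.0378 grip 30.0 q [-0.21  0.3   1.51  0.    1.33 -0.66]
go [-26.68  -8.92   6.48] [ 0.  -0.  -0.1]
```

Call:
step_arm([
  {"delta_pos": [-6,-2,0],"dr": [0,0,0],"fingers": 1},
  {"delta_pos": [-12,-4,0],"dr": [0,0,0],"fingers": 1},
  {"delta_pos": [-18,-6,0],"dr": [0,0,0],"fingers": 1},
  {"delta_pos": [-23.5,-7.9,2],"dr": [0,0,0],"fingers": 1},
  {"delta_pos": [-26.7,-8.9,5],"dr": [0,0,0],"fingers": 1},
])

```text
time: 14.3
tool_pos: [0.5487, -0.3096, 0.2046]
tool_rot: [3.141, 0.002, 2.022]
contact_force: [-0.2, 1.2, -3.3]
opening: 0.0372
grip_force: 30.0
```

Call:
step_arm([
  {"delta_pos": [0,0,1.5],"dr": [0,0,0],"fingers": 1},
  {"delta_pos": [0,0,1.5],"dr": [0,0,0],"fingers": 1},
  {"delta_pos": [0,0,1.5],"dr": [0,0,0],"fingers": 1},
  {"delta_pos": [0,0,1.5],"dr": [0,0,0],"fingers": 1},
  {"delta_pos": [0,0,1.5],"dr": [0,0,0],"fingers": 1},
])

```text
time: 14.92
tool_pos: [0.5492, -0.3059, 0.1907]
tool_rot: [3.141, 0.001, 2.025]
contact_force: [0.0, -0.8, -2.6]
opening: 0.0376
grip_force: 30.0
```

```bash
python3 -c "
from h import *
st();im,K,T=grab('wrist'); cv2.imwrite('pics/w7.png',im[:,:,::-1]);go(.548,-.308,.104,116)"
```

```text
t14.93 tcp [ 0.5492 -0.3059  0.1907] yaw 116.02 rp [3.141e+00 1.000e-03] F [ 0.  -0.8 -2.6] M [-0.07  0.03  0.02] open 0.0376 grip 30.0 q [-0.63  0.56  1.27  0.    1.31 -1.08]
go [-0.13 -0.19  8.65] [0.  0.1 0. ]
```

View pics/w7.png

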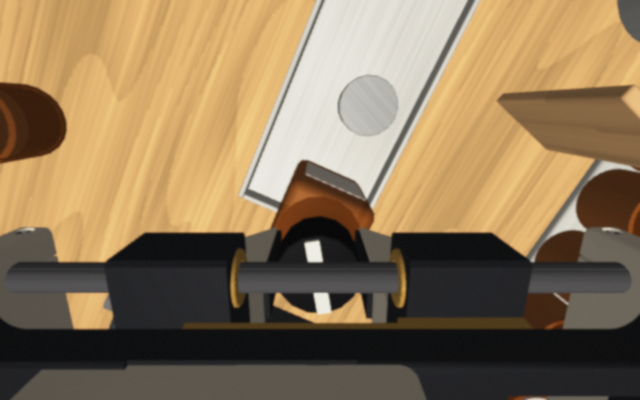

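The bottle hangs square over the tray's far end. The tray corner shows at (242,195) and the tin's top at (368,105).

```bash
python3 -c "
from h import *
p=viewer.camera_params('wrist');K,T=p['K'],p['T']
c=plane([(242,195),(318,0)],.03,K,T);print(c,plane([(480,0),(372,205)],.03,K,T),plane([(368,105)],.045,K,T))
"
```

```text
[[ 0.48839033 -0.35231725  0.03      ]
 [ 0.48045478 -0.16248585  0.03      ]] [[ 0.60593476 -0.10134221  0.03      ]
 [ 0.61031884 -0.30451977  0.03      ]] [[ 0.55858619 -0.22148652  0.045     ]]
```

Call:
step_arm([
  {"delta_pos": [-0.1,-0.1,3],"dr": [0,0,0],"fingers": 1},
  {"delta_pos": [-0.1,-0.1,6],"dr": [0,0,0],"fingers": 1},
  {"delta_pos": [-0.1,-0.1,7.8],"dr": [0,0,0],"fingers": 1},
  {"delta_pos": [-0.1,-0.1,8.5],"dr": [0,0,0],"fingers": 1},
  {"delta_pos": [-0.1,-0.1,8.7],"dr": [0,0,0],"fingers": 1},
])

```text
time: 15.6
tool_pos: [0.5487, -0.3079, 0.1032]
tool_rot: [3.141, 0.001, 2.024]
contact_force: [-1.0, -0.0, 1.5]
opening: 0.0375
grip_force: 30.0
```

```bash
python3 -c "
from h import *
st()"
```

```text
t15.60 tcp [ 0.5487 -0.3079  0.1032] yaw 115.98 rp [3.141e+00 1.000e-03] F [-1.  -0.   1.5] M [-0.14  0.25  0.04] open 0.0375 grip 30.0 q [-0.63  0.64  1.38 -0.    1.12 -1.09]
```

Call:
step_arm([
  {"delta_pos": [0,0,0],"dr": [0,0,0],"fingers": -0.12},
  {"delta_pos": [0,0,0],"dr": [0,0,0],"fingers": -0.12},
  {"delta_pos": [0,0,-2],"dr": [0,0,0],"fingers": -0.12},
  {"delta_pos": [0,0,-6],"dr": [0,0,0],"fingers": -0.35},
  {"delta_pos": [0,0,-10],"dr": [0,0,0],"fingers": -0.35},
])

```text
time: 16.23
tool_pos: [0.5484, -0.3076, 0.2044]
tool_rot: [3.141, 0.001, 2.024]
contact_force: [1.6, -0.1, -0.6]
opening: 0.0613
grip_force: 0.0
```

```bash
python3 -c "
from h import *
st(); im,K,T=grab('wrist'); print(bars(im,K,T,z=.133,exp=[(.549,-.308)]).round(4)); cv2.imwrite('pics/w8.png',im[:,:,::-1])"
```

```text
t16.23 tcp [ 0.5484 -0.3076  0.2044] yaw 115.97 rp [3.141e+00 1.000e-03] F [ 1.6 -0.1 -0.6] M [-0.16  0.01 -0.03] open 0.0613 grip 0.0 q [-0.63  0.55  1.25  0.    1.34 -1.09]
[[ 5.495000e-01 -3.084000e-01  1.248949e+02  4.080000e+02]]
```

Call:
step_arm([
  {"delta_pos": [5.8,1.9,0],"dr": [0,0,0],"fingers": -0.35},
  {"delta_pos": [11.7,3.9,0],"dr": [0,0,0],"fingers": -0.35},
  {"delta_pos": [17.6,5.9,0],"dr": [0,0,0],"fingers": -0.35},
  {"delta_pos": [23.5,7.8,0],"dr": [0,0,0],"fingers": -0.35},
  {"delta_pos": [29.4,9.8,0],"dr": [0,0,0],"fingers": -0.35},
])

```text
time: 16.9
tool_pos: [0.5075, 0.0014, 0.2035]
tool_rot: [3.14, 0.001, 2.024]
contact_force: [0.9, -0.1, 0.0]
opening: 0.0618
grip_force: 0.0
```

Call:
step_arm([
  {"delta_pos": [5.8,1.9,0],"dr": [0,0,0],"fingers": -0.35},
  {"delta_pos": [11.7,3.9,0],"dr": [0,0,0],"fingers": -0.35},
  {"delta_pos": [17.6,5.9,0],"dr": [0,0,0],"fingers": -0.35},
  {"delta_pos": [23.5,7.8,0],"dr": [0,0,0],"fingers": -0.35},
  {"delta_pos": [28.5,9.6,0],"dr": [0,0,0],"fingers": -0.35},
])

```text
time: 17.52
tool_pos: [0.4687, 0.3003, 0.2035]
tool_rot: [3.14, -0.0, 2.025]
contact_force: [0.4, 0.3, -0.9]
opening: 0.0618
grip_force: 0.0
```

```bash
python3 -c "
from h import *
st(); go(.4676,.306,.106,120)"
```

```text
t17.52 tcp [0.4687 0.3003 0.2035] yaw 116.02 rp [ 3.14 -0.  ] F [ 0.4  0.3 -0.9] M [-0.08  0.01 -0.1 ] open 0.0618 grip 0.0 q [ 0.43  0.42  1.47  0.    1.25 -0.02]
go [0.56 0.13 9.75] [ 0.1 -0.  -4. ]
```

P1 stands at (0.5495, −0.308) in the tray. I'll pick P2 up now.

Call:
step_arm([
  {"delta_pos": [0.6,0.15,3],"dr": [0,0,0],"fingers": -0.35},
  {"delta_pos": [0.6,0.15,7],"dr": [0,0,0],"fingers": -0.35},
  {"delta_pos": [0.6,0.15,9.7],"dr": [0,0,0],"fingers": -0.35},
  {"delta_pos": [0.6,0.15,9.7],"dr": [0,0,0],"fingers": 1},
  {"delta_pos": [0.6,0.15,9.7],"dr": [0,0,0],"fingers": 1},
], newtons=30)

```text
time: 18.15
tool_pos: [0.4688, 0.3043, 0.1072]
tool_rot: [3.139, -0.0, 2.024]
contact_force: [0.3, 0.2, -0.0]
opening: 0.0465
grip_force: 0.0
```

Call:
step_arm([
  {"delta_pos": [0,0,0],"dr": [0,0,0],"fingers": 1},
  {"delta_pos": [0,0,0],"dr": [0,0,0],"fingers": 1},
  {"delta_pos": [0,0,-4],"dr": [0,0,0],"fingers": 1},
  {"delta_pos": [0,0,-9],"dr": [0,0,0],"fingers": 1},
  {"delta_pos": [0,0,-15],"dr": [0,0,0],"fingers": 1},
])

```text
time: 18.77
tool_pos: [0.4672, 0.3035, 0.2565]
tool_rot: [-3.139, -0.0, 2.024]
contact_force: [0.9, 0.6, -3.1]
opening: 0.0371
grip_force: 30.0
```

```bash
python3 -c "
from h import *
st(); go(.545,-.136,.20,116)"
```

```text
t18.77 tcp [0.4672 0.3035 0.2565] yaw 115.96 rp [-3.139 -0.   ] F [ 0.9  0.6 -3.1] M [-0.05 -0.08 -0.03] open 0.0371 grip 30.0 q [ 0.44  0.38  1.38  0.    1.38 -0.01]
go [-42.92 -12.24   5.67] [-0.1 -0.  -0. ]
```

Call:
step_arm([
  {"delta_pos": [-3,-0.8,0],"dr": [0,0,0],"fingers": 1},
  {"delta_pos": [-8,-2.3,0],"dr": [0,0,1],"fingers": 1},
  {"delta_pos": [-13.5,-3.8,0],"dr": [0,0,3],"fingers": 1},
  {"delta_pos": [-19,-5.4,0],"dr": [0,0,5],"fingers": 1},
  {"delta_pos": [-24.5,-7,0],"dr": [0,0,7],"fingers": 1},
])

```text
time: 19.4
tool_pos: [0.5122, 0.0512, 0.2558]
tool_rot: [3.141, -0.0, 1.901]
contact_force: [1.3, -0.2, -2.8]
opening: 0.0374
grip_force: 30.0
```

```bash
python3 -c "
from h import *
st(); go(.545,-.136,.20,109)"
```

```text
t19.40 tcp [0.5122 0.0512 0.2558] yaw 108.91 rp [ 3.141 -0.   ] F [ 1.3 -0.2 -2.8] M [-0.09 -0.06  0.  ] open 0.0374 grip 30.0 q [-0.05  0.3   1.5   0.    1.34 -0.38]
go [-18.77  -2.96   5.58] [ 0.  -0.  -0.1]
```

Call:
step_arm([
  {"delta_pos": [-5.5,-0.9,0],"dr": [0,0,0],"fingers": 1},
  {"delta_pos": [-11,-1.8,0],"dr": [0,0,0],"fingers": 1},
  {"delta_pos": [-15.5,-2.5,0],"dr": [0,0,0],"fingers": 1},
  {"delta_pos": [-18.8,-3,2],"dr": [0,0,0],"fingers": 1},
  {"delta_pos": [-18.8,-3,5.5],"dr": [0,0,0],"fingers": 1},
])

```text
time: 20.02
tool_pos: [0.5458, -0.1376, 0.2008]
tool_rot: [3.139, 0.003, 1.898]
contact_force: [-0.4, 1.6, -3.8]
opening: 0.0377
grip_force: 30.0
```

```bash
python3 -c "
from h import *
st(); go(.545,-.136,.104,109)"
```

```text
t20.02 tcp [ 0.5458 -0.1376  0.2008] yaw 108.77 rp [3.139e+00 3.000e-03] F [-0.4  1.6 -3.8] M [-0.01  0.05 -0.01] open 0.0377 grip 30.0 q [-0.38  0.43  1.46 -0.    1.25 -0.71]
go [ 0.2  -0.05  9.68] [ 0.1  0.1 -0.2]
```

Call:
step_arm([
  {"delta_pos": [0.1,0,3.5],"dr": [0,0,0],"fingers": 1},
  {"delta_pos": [0.1,0,7],"dr": [0,0,0],"fingers": 1},
  {"delta_pos": [0.1,0,8.8],"dr": [0,0,0],"fingers": 1},
  {"delta_pos": [0.1,0,9.4],"dr": [0,0,0],"fingers": 1},
  {"delta_pos": [0.1,0,9.6],"dr": [0,0,0],"fingers": 1},
])

```text
time: 20.65
tool_pos: [0.5449, -0.1337, 0.105]
tool_rot: [3.141, 0.0, 1.902]
contact_force: [0.1, -0.0, -2.1]
opening: 0.0377
grip_force: 30.0
```

```bash
python3 -c "
from h import *
st()"
```

```text
t20.65 tcp [ 0.5449 -0.1337  0.105 ] yaw 108.97 rp [3.141 0.   ] F [ 0.1 -0.  -2.1] M [-0.12  0.01  0.  ] open 0.0377 grip 30.0 q [-0.38  0.53  1.59  0.    1.02 -0.71]
```

Call:
step_arm([
  {"delta_pos": [0,0,0.1],"dr": [0,0,0],"fingers": 1},
  {"delta_pos": [0,0,0.1],"dr": [0,0,0],"fingers": -0.12},
  {"delta_pos": [0,0,0.1],"dr": [0,0,0],"fingers": -0.12},
  {"delta_pos": [0,0,-2.5],"dr": [0,0,0],"fingers": -0.12},
  {"delta_pos": [0,0,-8],"dr": [0,0,0],"fingers": -0.35},
])

```text
time: 21.28
tool_pos: [0.5435, -0.1332, 0.184]
tool_rot: [-3.138, -0.003, 1.902]
contact_force: [1.2, -0.3, -0.4]
opening: 0.0574
grip_force: 0.0
```

```bash
python3 -c "
from h import *
st(); im,K,T=grab('wrist'); print(bars(im,K,T,z=.133,exp=[(.545,-.134),(.5495,-.308)]).round(4)); cv2.imwrite('pics/w9.png',im[:,:,::-1])"
```

```text
t21.27 tcp [ 0.5435 -0.1332  0.184 ] yaw 108.96 rp [-3.138e+00 -3.000e-03] F [ 1.2 -0.3 -0.4] M [-0.07 -0.07 -0.02] open 0.0574 grip 0.0 q [-0.38  0.44  1.49  0.    1.21 -0.71]
[[ 5.475000e-01 -1.346000e-01  1.243036e+02  5.890000e+02]
 [          nan           nan           nan           nan]]
```

Call:
step_arm([
  {"delta_pos": [1,2,-3],"dr": [0,0,-9],"fingers": -0.35},
  {"delta_pos": [2.5,6,-6],"dr": [0,0,-19],"fingers": -0.35},
  {"delta_pos": [4,10,-6],"dr": [0,0,-29],"fingers": -0.35},
  {"delta_pos": [5.5,14,-6],"dr": [0,0,-39],"fingers": -0.35},
  {"delta_pos": [7,17.8,-6],"dr": [0,0,-49],"fingers": -0.35},
])

```text
time: 21.95
tool_pos: [0.6914, -0.0086, 0.2453]
tool_rot: [3.141, 0.001, 2.763]
contact_force: [1.0, -1.0, 0.1]
opening: 0.0621
grip_force: 0.0
```

Call:
step_arm([
  {"delta_pos": [0,0,0],"dr": [0,0,-10],"fingers": -0.35},
  {"delta_pos": [0,0,0],"dr": [0,0,-20],"fingers": -0.35},
  {"delta_pos": [0,0,0],"dr": [0,0,-29],"fingers": -0.35},
  {"delta_pos": [0,0,0],"dr": [0,0,-29],"fingers": -0.35},
  {"delta_pos": [0,0,0],"dr": [0,0,-29],"fingers": -0.35},
])

```text
time: 22.58
tool_pos: [0.6903, -0.0096, 0.2449]
tool_rot: [-3.142, 0.0, -3.023]
contact_force: [0.2, 0.5, 0.7]
opening: 0.0624
grip_force: 0.0
```

```bash
python3 -c "
from h import *
st(); im,K,T=grab('wrist'); cv2.imwrite('pics/w10.png',im[:,:,::-1]); np.savez('w10.npz',im=im,K=K,T=T)
c=proj([[.632,-.005,.12]],K,T)[0].astype(int);print(c)
b=[max(0,c[1]-90),max(0,c[0]-100)];print(b);cv2.imwrite('pics/w10c.png',cv2.resize(im[b[0]:b[0]+150,b[1]:b[1]+200,::-1],None,fx=4,fy=4,interpolation=cv2.INTER_CUBIC))"
```

```text
t22.57 tcp [ 0.6903 -0.0096  0.2449] yaw -173.20 rp [-3.142  0.   ] F [0.2 0.5 0.7] M [ 0.02 -0.01  0.01] open 0.0624 grip 0.0 q [-0.12  0.66  0.95  0.    1.53 -1.81]
[330 121]
[np.int64(31), np.int64(230)]
```

View pics/w10c.png

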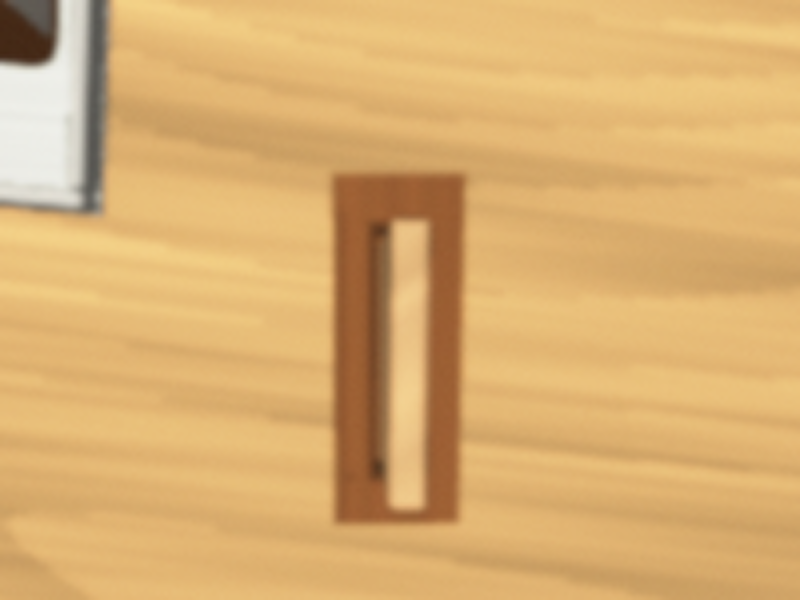

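The crop shows the light tally inside the brown rack. Its top corners are at crop (390,220), (428,220), (425,508) and (387,508).

```bash
python3 -c "
from h import *
d=np.load('w10.npz');K,T=d['K'],d['T']
f=lambda a,z:plane(np.array(a)/4+[230,31],z,K,T)[:,:2]
t=f([(390,220),(428,220),(425,508),(387,508)],.12);r=f([(333,174),(465,174),(459,522),(335,522)],.045)
for q in (t,r):
  v=(q[3]+q[2]-q[0]-q[1])/2;w=(q[1]+q[2]-q[0]-q[3])/2;print(q.mean(0),np.linalg.norm(v),np.linalg.norm(w),np.degrees(np.arctan2(v[1],v[0])))
c=t.mean(0);go(c[0],c[1],.16,187);st()"
```

```text
[ 0.63339648 -0.00336446] 0.059051663712438265 0.00797363187873207 6.798093653389619
[ 0.63337619 -0.00284001] 0.08968470802121004 0.03382752110158779 6.962814519571666
go [5.58 1.29 8.48] [ 0.   0.  -0.2]
t22.62 tcp [ 0.6903 -0.0096  0.2449] yaw -173.17 rp [3.142 0.   ] F [-1.   0.4  0.5] M [ 0.05 -0.03 -0.  ] open 0.0622 grip 0.0 q [-0.12  0.66  0.95  0.    1.53 -1.81]
```

Call:
step_arm([
  {"delta_pos": [3,0.7,2],"dr": [0,0,0],"fingers": 0.1},
  {"delta_pos": [5.6,1.3,5],"dr": [0,0,0],"fingers": 0.1},
  {"delta_pos": [5.6,1.3,8],"dr": [0,0,0],"fingers": 0.1},
  {"delta_pos": [5.6,1.3,8],"dr": [0,0,0],"fingers": 0.1},
  {"delta_pos": [5.6,1.3,8],"dr": [0,0,0],"fingers": 0.1},
])

```text
time: 23.25
tool_pos: [0.6341, -0.0036, 0.166]
tool_rot: [-3.141, 0.002, -3.021]
contact_force: [0.0, -0.1, 1.0]
opening: 0.0414
grip_force: 0.0
```

```bash
python3 -c "
from h import *
st(); go(.6334,-.0033,.087,186.9)"
```

```text
t23.25 tcp [ 0.6341 -0.0036  0.166 ] yaw -173.08 rp [-3.141e+00  2.000e-03] F [ 0.  -0.1  1. ] M [-0.    0.02 -0.  ] open 0.0414 grip 0.0 q [-0.13  0.59  1.29  0.    1.26 -1.82]
go [0.08 0.04 7.9 ] [-0.   0.1  0. ]
```

Call:
step_arm([
  {"delta_pos": [0.1,0,4],"dr": [0,0,0],"fingers": 0.1},
  {"delta_pos": [0.1,0,7.9],"dr": [0,0,0],"fingers": 0.1},
  {"delta_pos": [0.1,0,7.9],"dr": [0,0,0],"fingers": 0.1},
  {"delta_pos": [0.1,0,7.9],"dr": [0,0,0],"fingers": 1},
  {"delta_pos": [0.1,0,7.9],"dr": [0,0,0],"fingers": 1},
], newtons=25)

```text
time: 23.88
tool_pos: [0.6336, -0.0037, 0.0881]
tool_rot: [-3.141, 0.004, -3.02]
contact_force: [0.5, 0.7, 1.1]
opening: 0.0256
grip_force: 0.0
```

Call:
step_arm([
  {"delta_pos": [0,0,0],"dr": [0,0,0],"fingers": 1},
  {"delta_pos": [0,0,0],"dr": [0,0,0],"fingers": 1},
  {"delta_pos": [0,0,0],"dr": [0,0,0],"fingers": 1},
  {"delta_pos": [0,0,0],"dr": [0,0,0],"fingers": 1},
  {"delta_pos": [0,0,-2],"dr": [0,0,0],"fingers": 1},
])

```text
time: 24.5
tool_pos: [0.6313, -0.0034, 0.1043]
tool_rot: [3.141, -0.003, -3.02]
contact_force: [0.4, 0.3, -0.4]
opening: 0.0077
grip_force: 25.0
```

```bash
python3 -c "
from h import *
st(); go(.6334,-.0033,.087,186.9)"
```

```text
t24.50 tcp [ 0.6313 -0.0034  0.1043] yaw -173.03 rp [ 3.141e+00 -3.000e-03] F [ 0.4  0.3 -0.4] M [ 0.03 -0.04  0.05] open 0.0077 grip 25.0 q [-0.13  0.65  1.37  0.    1.13 -1.82]
go [-0.21 -0.01  1.73] [ 0.  -0.2  0.1]
```

Call:
step_arm([
  {"delta_pos": [0,0,-5],"dr": [0,0,0],"fingers": 1},
  {"delta_pos": [0,0,-9],"dr": [0,0,0],"fingers": 1},
  {"delta_pos": [0,2,-13],"dr": [0,0,9],"fingers": 1},
  {"delta_pos": [-0.5,5,-13],"dr": [0,0,19],"fingers": 1},
  {"delta_pos": [-0.8,9,-13],"dr": [0,0,29],"fingers": 1},
])

```text
time: 25.12
tool_pos: [0.6293, 0.0868, 0.2359]
tool_rot: [3.142, 0.0, 2.75]
contact_force: [0.6, 0.2, -0.8]
opening: 0.0079
grip_force: 25.0
```

```bash
python3 -c "
from h import *
st(); go(.625,.172,.234,98.7)"
```

```text
t25.12 tcp [0.6293 0.0868 0.2359] yaw 157.55 rp [3.142 0.   ] F [ 0.6  0.2 -0.8] M [-0.02 -0.01  0.01] open 0.0079 grip 25.0 q [ 0.02  0.54  1.18 -0.    1.42 -1.16]
go [3.64 7.71 0.18] [ 0.   0.  58.9]
```

Call:
step_arm([
  {"delta_pos": [0.8,1.7,0],"dr": [0,0,10],"fingers": 1},
  {"delta_pos": [1.6,3.4,0],"dr": [0,0,20],"fingers": 1},
  {"delta_pos": [2.4,5.1,0],"dr": [0,0,30],"fingers": 1},
  {"delta_pos": [3.2,6.8,0],"dr": [0,0,40],"fingers": 1},
  {"delta_pos": [3.6,7.7,0],"dr": [0,0,50],"fingers": 1},
])

```text
time: 25.75
tool_pos: [0.6243, 0.1726, 0.2351]
tool_rot: [-3.141, -0.0, 1.88]
contact_force: [0.2, -0.2, -0.5]
opening: 0.008
grip_force: 25.0
```

Call:
step_arm([
  {"delta_pos": [0,0,0],"dr": [0,0,8.9],"fingers": 1},
  {"delta_pos": [0,0,0],"dr": [0,0,8.9],"fingers": 1},
  {"delta_pos": [0,0,0],"dr": [0,0,8.9],"fingers": 1},
  {"delta_pos": [0,0,0],"dr": [0,0,8.9],"fingers": 1},
  {"delta_pos": [0,0,0],"dr": [0,0,8.9],"fingers": 1},
])

```text
time: 26.38
tool_pos: [0.6247, 0.1714, 0.2357]
tool_rot: [3.142, -0.0, 1.73]
contact_force: [0.4, -0.4, -1.0]
opening: 0.0079
grip_force: 25.0
```

```bash
python3 -c "
from h import *
st(); im,K,T=grab('wrist'); np.savez('w11.npz',im=im,K=K,T=T); cv2.imwrite('pics/w11.png',im[:,:,::-1]); print(proj([[.6129,.2513,.042]],K,T))
cv2.imwrite('pics/w11c.png',cv2.resize(im[20:270,180:480,::-1],None,fx=2.4,fy=2.4,interpolation=cv2.INTER_CUBIC))"
```

```text
t26.38 tcp [0.6247 0.1714 0.2357] yaw 99.11 rp [ 3.142 -0.   ] F [ 0.4 -0.4 -1. ] M [-0.1  -0.   -0.02] open 0.0079 grip 25.0 q [ 0.15  0.57  1.13  0.    1.44 -0.01]
[[318.17673205  96.42543479]]
```

View pics/w11c.png

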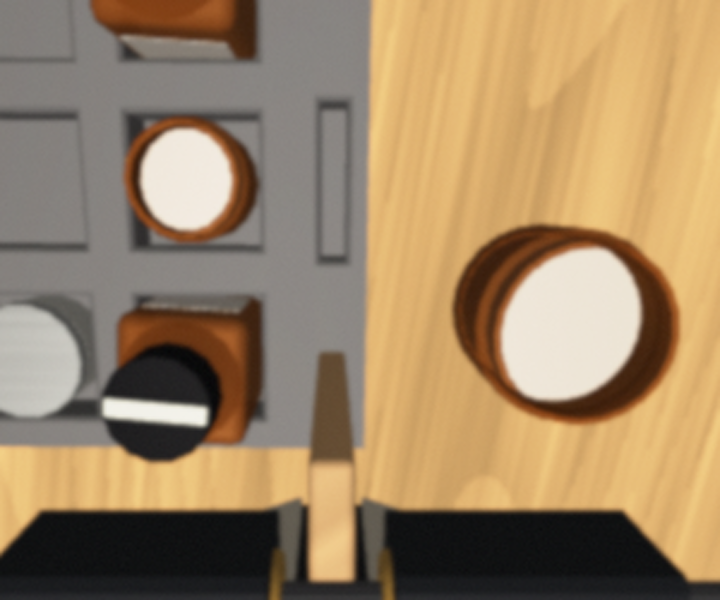

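```bash
python3 -c "
from h import *
d=np.load('w11.npz');K,T=d['K'],d['T']; s,p,r=pose()
f=lambda a,z:plane(np.array(a)/2.4+[180,20],z,K,T)
q=f([(317,98),(350,98),(350,263),(317,263)],.042);print('slot',q.mean(0),(q[2]-q[1]),(q[1]-q[0]), 'pred',proj([.6129,.2513,.042],K,T))
v=(q[0]+q[1]-q[2]-q[3]);print('dir',np.degrees(np.arctan2(v[1],v[0])))
print('tool top edge',r.inv().apply(f([(331.5,462)],p[2]+.0323)-p)*1000,'bottom edge',r.inv().apply(f([(331.5,352)],p[2]-.0777)-p)*1000)
go(.6129,.2513,.135,98.7)"
```

```text
slot [0.61363934 0.25173229 0.042     ] [ 0.01103369 -0.06631935  0.        ] [0.01350783 0.0021576  0.        ] pred [[318.17673205  96.42543479]]
dir 99.13241072320831
tool top edge [[ 30.19688138   0.89550399 -32.29693452]] bottom edge [[28.97060318  0.92066812 77.70294448]]
go [ 8.06  0.1  10.08] [ 0.  -0.   0.4]
```

Call:
step_arm([
  {"delta_pos": [3,0.1,0],"dr": [0,0,0.2],"fingers": 1},
  {"delta_pos": [6.5,0.1,0],"dr": [0,0,0.2],"fingers": 1},
  {"delta_pos": [8.1,0.1,3],"dr": [0,0,0.2],"fingers": 1},
  {"delta_pos": [8.1,0.1,7],"dr": [0,0,0.2],"fingers": 1},
  {"delta_pos": [8.1,0.1,9.5],"dr": [0,0,0.2],"fingers": 1},
])

```text
time: 27.05
tool_pos: [0.6119, 0.2519, 0.1386]
tool_rot: [-3.139, 0.0, 1.727]
contact_force: [-0.0, -0.4, 0.4]
opening: 0.0081
grip_force: 25.0
```

Call:
step_arm([
  {"delta_pos": [0,0,0],"dr": [0,0,0],"fingers": 1},
  {"delta_pos": [0,0,0],"dr": [0,0,0],"fingers": 1},
  {"delta_pos": [0,0,0.5],"dr": [0,0,0],"fingers": 1},
  {"delta_pos": [0,0,0.5],"dr": [0,0,0],"fingers": 1},
  {"delta_pos": [0,0,0.5],"dr": [0,0,0],"fingers": 1},
])

```text
time: 27.68
tool_pos: [0.613, 0.2518, 0.1362]
tool_rot: [3.141, -0.0, 1.726]
contact_force: [0.4, -0.6, -0.7]
opening: 0.0079
grip_force: 25.0
```

```bash
python3 -c "
from h import *
st(); go(.613,.2515,.108,98.9)"
```

```text
t27.68 tcp [0.613  0.2518 0.1362] yaw 98.87 rp [ 3.141 -0.   ] F [ 0.4 -0.6 -0.7] M [-0.08  0.06 -0.01] open 0.0079 grip 25.0 q [0.27 0.67 1.23 0.   1.24 0.12]
go [-0.02 -0.01  2.82] [ 0. -0. -0.]
```

Everything is aligned, so I insert slowly.

Call:
step_arm([
  {"delta_pos": [0,0,0.8],"dr": [0,0,0],"fingers": 1},
  {"delta_pos": [0,0,1.4],"dr": [0,0,0],"fingers": 1},
  {"delta_pos": [0,0,2.0],"dr": [0,0,0],"fingers": 1},
  {"delta_pos": [0,0,2.4],"dr": [0,0,0],"fingers": 1},
  {"delta_pos": [0,0,2.8],"dr": [0,0,0],"fingers": 1},
])

```text
time: 28.3
tool_pos: [0.6129, 0.2518, 0.1074]
tool_rot: [3.142, -0.0, 1.726]
contact_force: [-0.4, -0.3, -0.0]
opening: 0.0078
grip_force: 25.0
```

```bash
python3 -c "
from h import *
st()"
```

```text
t28.30 tcp [0.6129 0.2518 0.1074] yaw 98.87 rp [ 3.142 -0.   ] F [-0.4 -0.3 -0. ] M [-0.08  0.08 -0.  ] open 0.0078 grip 25.0 q [0.27 0.69 1.26 0.   1.18 0.12]
```

Call:
step_arm([
  {"delta_pos": [0,0,0.7],"dr": [0,0,0],"fingers": 1},
  {"delta_pos": [0,0,1.3],"dr": [0,0,0],"fingers": 1},
  {"delta_pos": [0,0,1.8],"dr": [0,0,0],"fingers": 1},
  {"delta_pos": [0,0,2.05],"dr": [0,0,0],"fingers": 1},
  {"delta_pos": [0,0,2.15],"dr": [0,0,0],"fingers": 1},
])

```text
time: 28.92
tool_pos: [0.6129, 0.2518, 0.0861]
tool_rot: [3.142, -0.0, 1.726]
contact_force: [0.1, -0.0, 0.3]
opening: 0.0076
grip_force: 25.0
```

```bash
python3 -c "
from h import *
st()"
```

```text
t28.93 tcp [0.6129 0.2518 0.0861] yaw 98.87 rp [ 3.142 -0.   ] F [ 0.1 -0.   0.3] M [-0.07  0.01 -0.02] open 0.0076 grip 25.0 q [0.27 0.72 1.28 0.   1.14 0.12]
```

Call:
step_arm([
  {"delta_pos": [0,0,0.1],"dr": [0,0,0],"fingers": 0.5},
  {"delta_pos": [0,0,0.1],"dr": [0,0,0],"fingers": 0.5},
  {"delta_pos": [0,0,0.1],"dr": [0,0,0],"fingers": 0.5},
  {"delta_pos": [0,0,-3],"dr": [0,0,0],"fingers": 0.5},
  {"delta_pos": [0,0,-7],"dr": [0,0,0],"fingers": 0.5},
])

```text
time: 29.55
tool_pos: [0.6123, 0.2516, 0.1561]
tool_rot: [-3.139, 0.0, 1.726]
contact_force: [0.5, -0.4, -0.3]
opening: 0.0228
grip_force: 0.0
```

Call:
step_arm([
  {"delta_pos": [-2,0,-5],"dr": [0,0,0],"fingers": 0.5},
  {"delta_pos": [-5,0,-9],"dr": [0,0,0],"fingers": 0.5},
  {"delta_pos": [-10,0,-9],"dr": [0,0,0],"fingers": 0.5},
  {"delta_pos": [-13,0,-9],"dr": [0,0,0],"fingers": 0.5},
  {"delta_pos": [-13,0,-9],"dr": [0,0,0],"fingers": 0.5},
])

```text
time: 30.18
tool_pos: [0.6333, 0.1211, 0.2465]
tool_rot: [3.141, 0.0, 1.722]
contact_force: [0.2, 0.6, -0.0]
opening: 0.0232
grip_force: 0.0
```

```bash
python3 -c "
from h import *
st(); w,K,T=grab('wrist'); q,K2,T2=grab('scene')
print(proj([[.613,.2515,.118]],K,T))
c=np.hstack([cv2.resize(w,(400,250)),cv2.resize(q[130:330,200:420],(400,364))[57:307]]); cv2.imwrite('pics/f1.png',cv2.resize(c[:,:,::-1],(800,250)) if 0 else c[:,:,::-1])"
```

```text
t30.18 tcp [0.6333 0.1211 0.2465] yaw 98.68 rp [3.141 0.   ] F [ 0.2  0.6 -0. ] M [-0.09  0.06  0.  ] open 0.0232 grip 0.0 q [ 0.07  0.56  1.12 -0.    1.46 -0.08]
[[316.42688601  26.40186573]]
```

View pics/f1.png

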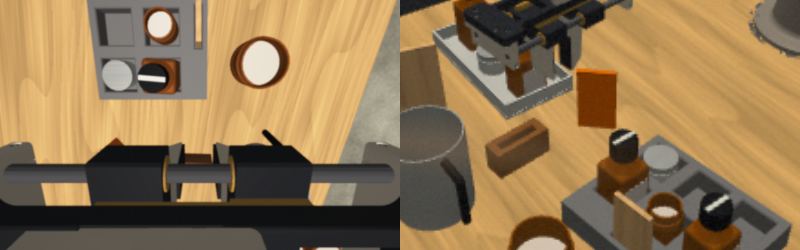

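The tally stands upright in the slot. It was released at TCP z of about 0.085, against 0.0877 at the rack grasp, so its underside is on the slot floor. Both bottles are upright in the tray and the robot is clear, so I'm handing in.

```bash
python3 -c "
from cell import robot
print(robot.hand_in())"
```

```text
the job is handed in; nothing more can be done
None
```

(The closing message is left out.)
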